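# Pop a battery pack out of its charging dock and catch it

## Robot

A 6-joint arm with a two-finger parallel gripper is mounted at the origin on a cart in front of the work surface, level with it; the furniture and walls round the work are solid. World frame = base frame: x ahead of the robot, y to its left, z up, the work surface at z = 0. Lengths are in m, angles in rad, forces in N, time in s.
With the tool pointing down it reaches from about 0.25 to 0.85 m from the base axis. Payload 12.5 kg.
Tool frame: the origin (TCP) lies midway between the tips of the shut fingers; the grasp point (between the pads) lies 19 mm behind it (robot.grasp_offset is the distance from the TCP to the grasp point, in m); z points along the fingers, y is the direction in which the jaws open and shut (so a half turn about z gives the same grasp; the last joint's range is limited). The gripper opens to 93 mm and grips with 3 to 60 N. Pads are 15 mm wide; open, the fingers measure 128 mm over their backs; the gripper's body (75 mm by 188 mm) begins 65 mm behind the grasp point.
Start: joints at [1.079, 0.351, 1.652, -0, 1.139, -0.085], TCP at [0.218, 0.505, 0.219] pointing down, gripper open.
Joint ranges: [-2.75, 2.75], [-0.79, 2.1], [0.01, 2.65], [-1.57, 4.71], [0.07, 3.14], [-2.87, 2.87]. Speed limits (rad/s): [2.22, 2.22, 2.79, 3.14, 3.14, 3.14].

## Interface

Orientations are given as a unit quaternion [w, x, y, z].
In Python, from plant import robot gives the robot as it stands. The module is installed in compiled form; this text tells all that it offers.
- The arm moves only by the tool drive_tool, never from a script. Its argument "plan" is one flat list of numbers, 7 for each row, row after row: the shift along the tool's x, y, z in mm, then the turn, a rotation vector about the tool's x, y, z in rad, then the finger opening in mm, from 0 to 93. A call has exactly 5 rows; each row shifts and turns the commanded pose from where the row before left it, along the tool's axes as they then stand; what a row does not reach is not made up. A row lasts 1/12 s, in which the tool goes at most 41.7 mm and 7.16 degrees, less where a joint would pass 70% of its speed; a pose out of reach is approached as far as the arm can. A call with a gripper value outside its range is refused whole. The fingers move at their own pace and stop on an object; "newtons" is the grip in N (left out, the last holds). Time passes only in rows, so rows that do not move let the fingers close, or fill a call up. It gives the time, the measured TCP pose, the force and the opening at its end, in the units of the state.
- robot.get_state(): the state, without advancing time (a new reading comes with each control period).
- robot.snapshot(name): name is "side" or "top" or "wrist"; returns the picture (400x640x3 uint8, red, green, blue); there is no depth.
- robot.camera_params(name): a dict with "K" (3x3 intrinsics, pixels), "pose" (4x4, takes a point from camera to world coordinates); the wrist camera has in their place "mount" (4x4, takes a point from camera to tool coordinates, whose origin is the TCP and whose axes are the flange's). Camera axes: x right, y up, looking along -z (the intrinsics and any distortion apply to the point x, -y, -z); pixel columns grow to the right and rows downward; lengths in m; the calibration is good to about 2 mm. The wrist camera is an equidistant fisheye: a pixel r from the principal point sees the ray r / f radians off the axis. A picture is of the moment at which its call begins: read the wrist's pose just before it. camera_params takes no time and is no camera call.
- robot.close_job(): hands the job in, once; it reports no verdict.
The state is a dict: "clock": time; "q": joint angles; "joint_velocities": joint speeds; "joint_torque": joint torques, N m; "tcp_pos": TCP position; "eef_rot": TCP orientation; "force": force on the tool from outside, world axes, zero at the start; "torque": the same for the moment, N m; "finger_gap": finger opening in m.
Only numpy, scipy, OpenCV 4.12 (cv2) and the standard library are available. Lean on these libraries where they do the work, as an engineer would, in place of code of your own. Each camera call takes 0.05 s, during which the arm holds its last target.

## Task

The battery pack in the charging dock is charged: with one fingertip press the dock's release key down and keep it down, and as the spring shoots the pack out, stop it with the other finger in front of it, past its latch but before its front runs over the dock's front edge. Do not grasp or lift the pack and leave the other things where they stand. Finish while still holding it so, with the key down and the pack resting against the finger.

Things in the scene. Friction and masses are not known exactly. Their poses are not given: they have to be found in the camera images.
- dock: light grey charging dock for a scanner's battery pack, fixed on the bench, 155 mm long (x), 112 mm wide (y), 50 mm high; a black charger brick on a short lead lies behind it. Origin: on the bench under the middle line of the battery bay. The pack shoots out along the dock's -x; +z is up. Brick and spring housing lie to +x (housing from x = +47 mm), the key to -y
- dock_nose (a point): middle of the front edge of the dock's deck, 18 mm above the bench, at x = -68 mm in the dock's frame, 43 mm ahead of the pack's front face at home. The deck is flat, y = -50 to +32 mm. From x = -68 to -20 mm it is open, with only the latch tooth on it; behind that two rails (outsides at y = -30 and +30 mm, 34.5 mm high) lap over the pack's foot, so it can only slide along x
- battery: dark battery pack with a blank paper label on top, loose, 66 mm long (x), 44 mm wide at the foot (y; 37 mm above it), 30 mm high, about 0.12 kg. Origin: middle of its underside; axes as the dock's. Home: origin at x = +8, y = 0, z = +18 mm in the dock's frame, front face at x = -25 mm, held by the 4 mm high latch tooth (x = -32 to -25 mm)
- battery_front (a point): middle of the pack's flat front face, 20 mm above the pack's underside, 38 mm above the bench. A spring plunger behind the pack pushes it out: 5.5 N at home, 2.5 N at the end of its 40 mm stroke. Once freed the pack is out within about 0.1 s, at up to 0.7 m/s, and slides off the dock unless something already stands in its way
- release_key (a joint): release key: black lever along the dock's -y side with a ribbed pad at its front end; hinge value in rad, 0 = up, 0.13 = fully down (pad 10.7 mm lower). The latch tooth lets the pack go at about 0.068 (pad 5.6 mm lower). It springs up when let go; it takes about 6 N until the pack is free, then 4 N
- key_pad (a point): middle of the top of the key's pad, 44 mm above the bench when up, 33 mm when fully down; in the dock's frame at x = -52 mm, y = -65 mm. The pad is 32 mm along x, 22 mm along y; from its inner edge to the near side of the pack's path (y = -22 mm) there are 32 mm free
- paper_cup: small white paper cup, 64 mm wide and high, standing loose on the bench to the left of the dock; origin under its middle; leave it alone
- coffee_tamper: steel coffee tamper, 58 mm across, 78 mm high, standing loose left of the cup; origin under its middle; leave it alone
Things that resemble listed ones, but are neither listed nor needed, are in the scene too. There is more than one size of the battery; the job needs the larger.

How it is judged:
By the outcome, as a careful person would: the job done as asked, in the order asked, and still so for the second after the job is handed in, while the arm keeps its last pose, push and grip.
It also fails if it takes over 26 s, if anything falls off the work surface, if the arm or the gripper's body presses on something with over 40 N, if the wrist force passes 120 N, or if a joint passes its speed limit or range.

## Working session

There is one attempt and no reset: what is moved stays moved. The work goes in short steps, Python scripts to look and compute and a tool call to move; the robot and the scene stay as the last step left them, time stands still between calls to the robot, and variables do not carry over. Pictures are saved under pics/ and viewed, and the job is handed in when it is done.

Besides the shell and the picture viewer there is one more tool, called after "Request:" as a command line: name --argument value ..., lists and objects as JSON in quotes. drive_tool: Moves the arm, as the interface text tells. Its arguments: {"type":"object","properties":{"plan":{"type":"array"},"newtons":{"type":"number"}},"required":["plan"]}

```bash
mkdir -p pics; python3 - <<'E'
from plant import robot
import cv2,numpy as np
s=robot.get_state();print(s)
for n in ["side","top","wrist"]:
    im=robot.snapshot(n);cv2.imwrite(f"pics/{n}0.png",im[:,:,::-1])
    p=robot.camera_params(n);print(n,{k:np.round(v,4).tolist() if not isinstance(v,str) else v for k,v in p.items()})
E
```

```text
{'clock': 0.0, 'q': array([ 1.07946246e+00,  3.51255427e-01,  1.65240422e+00, -1.28368021e-05,
        1.13906130e+00, -8.46185646e-02]), 'joint_velocities': array([ 5.68699639e-04, -6.07734650e-04, -1.38351785e-03, -8.76558286e-05,
        2.70654559e-03,  6.17158113e-04]), 'joint_torque': array([ 3.71300979e-03, -4.97321534e+01, -2.85258955e+01,  7.00193946e-02,
        2.57161347e-02, -1.22852739e-04]), 'tcp_pos': array([0.21741165, 0.50485026, 0.21809846]), 'eef_rot': array([-1.54636268e-04,  2.01956260e-01,  9.79394380e-01, -5.42569278e-04]), 'force': array([-0.27049501, -0.26747058, -0.17702238]), 'torque': array([ 0.00907521,  0.0379177 , -0.0222267 ]), 'finger_gap': 0.0934814743900176}
side {'K': [[461.8228, 0.0, 318.9744], [0.0, 461.8228, 199.4823], [0.0, 0.0, 1.0]], 'pose': [[0.9978, 0.0424, -0.0516, 0.4268], [-0.0665, 0.5545, -0.8295, -1.0968], [-0.0066, 0.8311, 0.5561, 0.6585], [0.0, 0.0, 0.0, 1.0]]}
top {'K': [[423.2099, 0.0, 316.4619], [0.0, 423.2099, 192.9941], [0.0, 0.0, 1.0]], 'pose': [[0.0193, 0.9979, -0.0624, 0.4076], [-0.9991, 0.0216, 0.0357, -0.1946], [0.0369, 0.0617, 0.9974, 1.033], [0.0, 0.0, 0.0, 1.0]]}
wrist {'K': [[309.7069, 0.0, 318.6065], [0.0, 309.7069, 200.3845], [0.0, 0.0, 1.0]], 'mount': [[0.0009, 0.9618, 0.2736, 0.0768], [1.0, -0.0006, -0.0011, 0.0003], [-0.0009, 0.2736, -0.9618, -0.1657], [0.0, 0.0, 0.0, 1.0]]}
```

View pics/side0.png

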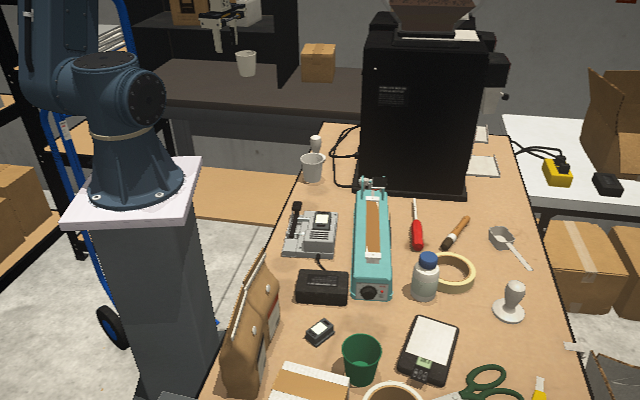

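View pics/top0.png

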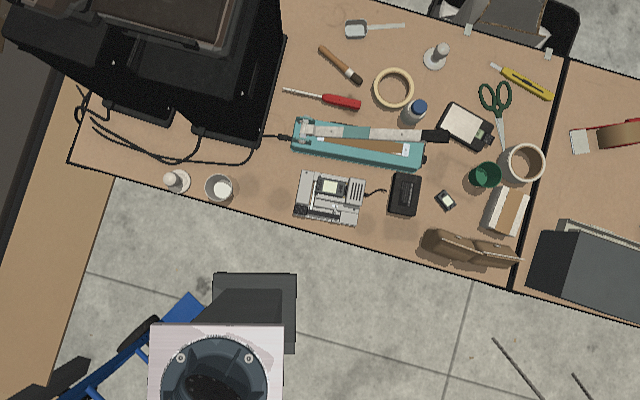

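View pics/wrist0.png

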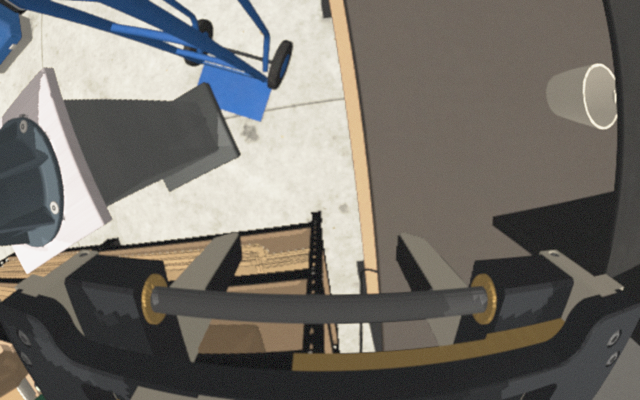

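```bash
python3 - <<'E'
import cv2
a=cv2.imread("pics/top0.png")[155:240,280:430];cv2.imwrite("pics/topz.png",cv2.resize(a,None,fx=5,fy=5,interpolation=cv2.INTER_CUBIC))
a=cv2.imread("pics/side0.png")[190:310,270:360];cv2.imwrite("pics/sidez.png",cv2.resize(a,None,fx=5,fy=5,interpolation=cv2.INTER_CUBIC))
E
```

```text
(no output)
```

View pics/topz.png

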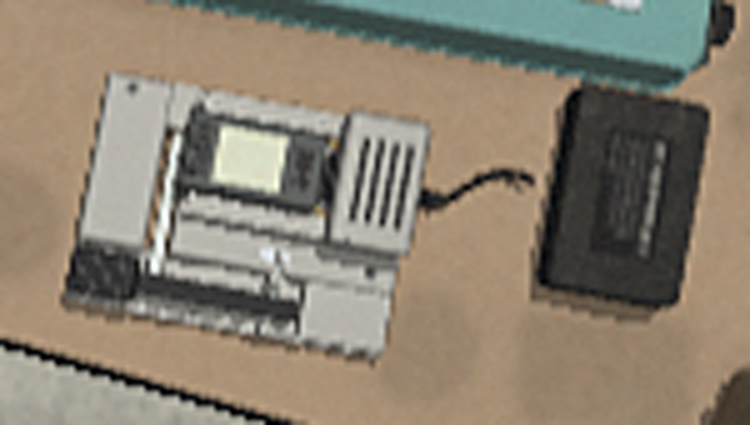

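View pics/sidez.png

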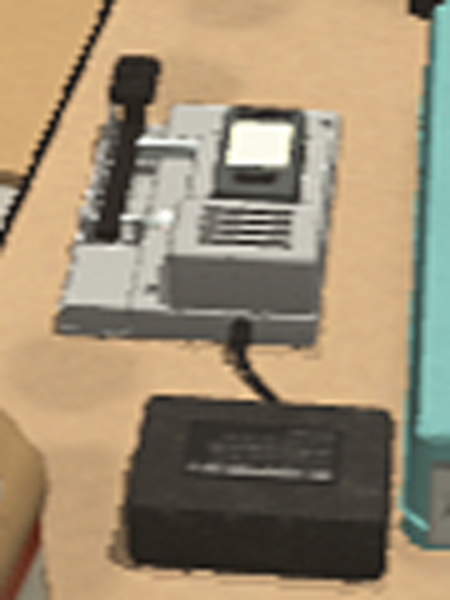

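```bash
cat > h.py <<'E'
import numpy as np
from plant import robot
from scipy.spatial.transform import Rotation as R
def ray(n,u,v):
    p=robot.camera_params(n);K=p["K"];T=p["pose"]
    d=np.array([(u-K[0,2])/K[0,0],-(v-K[1,2])/K[1,1],-1.]);return T[:3,3],T[:3,:3]@d
def onz(n,u,v,z):
    o,d=ray(n,u,v);return o+d*(z-o[2])/d[2]
def tri(a,b):
    (o1,d1),(o2,d2)=ray(*a),ray(*b)
    s=np.linalg.lstsq(np.c_[d1,-d2],o2-o1,rcond=None)[0]
    p,q=o1+s[0]*d1,o2+s[1]*d2;return (p+q)/2,np.linalg.norm(p-q)
E
cat > m.py <<'E'
from h import *
t=lambda x,y,z:onz("top",280+x/5-.4,155+y/5-.4,z)*1e3
s=lambda x,y,z:onz("side",270+x/5-.4,190+y/5-.4,z)*1e3
np.set_printoptions(precision=1,suppress=True)
print("top: housing corners z50");H=[t(350,110,.05),t(430,120,.05),t(410,255,.05),t(330,245,.05)]
for h in H:print(h)
print([np.linalg.norm(H[i]-H[(i+1)%4]) for i in range(4)])
print("pad",t(102,270,.044),"label",t(250,158,.048))
print("deck front L/R",t(108,73,.018),t(78,243,.018))
print("side: pad",s(137,80,.044),"label",s(260,145,.048),"housing far L,R near",s(175,200,.05),s(325,205,.05),s(320,258,.05),s(165,255,.05))
print(tri(("top",300,120),("side",372,183)))
E
python3 m.py
```

```text
top: housing corners z50
[ 509.3 -306.6   50. ]
[ 505.4 -344.3   50. ]
[ 442.  -335.7   50. ]
[ 445.9 -298.2   50. ]
[np.float64(37.88761852274661), np.float64(64.05563989502136), np.float64(37.722386394048776), np.float64(63.979409652324584)]
pad [ 432.2 -192.2   44. ] label [ 485.9 -260.3   48. ]
deck front L/R [ 527.8 -193.    18. ] [ 445.6 -180.4   18. ]
side: pad [ 430.6 -202.    44. ] label [ 484.2 -263.3   48. ] housing far L,R near [ 444.5 -303.4   50. ] [ 508.8 -311.8   50. ] [ 503.3 -347.6   50. ] [ 438.8 -340.8   50. ]
(array([ 0.6, -0.2,  0.1]), np.float64(0.022421832495320506))
```

```bash
cat > fit.py <<'E'
from h import *
def fit(P,W):
    P=np.array(P,float);W=np.array(W,float);p=P.mean(0);w=W.mean(0)
    a=(P-p)[:,0]+1j*(P-p)[:,1];b=(W-w)[:,0]+1j*(W-w)[:,1]
    th=np.angle(np.sum(np.conj(a)*b));c,s=np.cos(th),np.sin(th);Rm=np.array([[c,-s],[s,c]])
    t=w-Rm@p;return th,t,Rm,(P@Rm.T+t-W)
E
python3 - <<'E'
from fit import *
P=[(47,32),(47,-32),(85,-32),(85,32),(-68,32),(-68,-50),(-52,-65)]
W=[(509.3,-306.6),(445.9,-298.2),(442,-335.7),(505.4,-344.3),(527.8,-193),(445.6,-180.4),(432.2,-192.2)]
th,t,Rm,r=fit(P,W);print(np.degrees(th),t,np.round(r,1));
d=lambda x,y:Rm@[x,y]+t
print("pad",d(-52,-65),"tcp",d(-58,-35))
# tool yaw now
E=robot.get_state()["eef_rot"];M=R.from_quat(E[[1,2,3,0]]).as_matrix();print(M)
E
```

```text
-98.84110856136796 [ 485.98494732 -255.43709648] [[ 1.1 -0.2]
 [ 1.2  1.2]
 [-0.7  1.2]
 [-0.9 -0. ]
 [ 0.3 -0.2]
 [ 1.4 -0.2]
 [-2.5 -1.9]]
pad [ 429.74938493 -194.06477762] tcp [ 460.3151048  -192.74691236]
[[-9.18413750e-01  3.95621095e-01 -3.64683681e-04]
 [ 3.95621260e-01  9.18413470e-01 -7.19214105e-04]
 [ 5.03941324e-05 -8.04812741e-04 -9.99999675e-01]]
```

```bash
python3 - <<'E'
from h import *
for a in [(358,190),(465,198),(363,150),(365,178)]:print(a,onz("side",*a,0).round(3))
print(tri(("top",285,40),("side",480,48)))
for a in [(262,140),(245,145),(285,40)]:print(a,onz("top",*a,0.).round(3),onz("top",*a,0.4).round(3))
E
```

```text
(358, 190) [ 0.594 -0.077  0.   ]
(465, 198) [ 0.862 -0.136  0.   ]
(363, 150) [0.64  0.146 0.   ]
(365, 178) [ 0.621 -0.018  0.   ]
(array([ 0.75262019, -0.1778812 ,  0.37555024]), np.float64(0.11704762067151288))
(262, 140) [ 0.6   -0.095  0.   ] [ 0.525 -0.134  0.4  ]
(245, 145) [ 0.586 -0.054  0.   ] [ 0.517 -0.109  0.4  ]
(285, 40) [ 0.853 -0.146  0.   ] [ 0.681 -0.165  0.4  ]
```

```bash
cat > plan.py <<'E'
from h import *
def plan(target,yaw_deg,n,gap):
    st=robot.get_state();M=R.from_quat(st["eef_rot"][[1,2,3,0]]);p=st["tcp_pos"]
    cur=np.degrees(np.arctan2(M.as_matrix()[1,1],M.as_matrix()[0,1]));dy=np.radians(cur-yaw_deg)/n
    for k in range(n):
        d=M.inv().apply((np.array(target)-p)/(n-k))*1e3
        dz=round(dy,4);d=d.round(1);print(*d,0,0,dz,gap,sep=",")
        p=p+M.apply(d/1e3);M=M*R.from_rotvec([0,0,dz])
E
python3 -c "
from plan import *
plan([.460,-.193,.150],-8.84,20,47)"
```

```text
-24.9,-27.2,3.4,0,0,0.0659,47
-26.7,-25.5,3.4,0,0,0.0659,47
-28.3,-23.7,3.4,0,0,0.0659,47
-29.8,-21.8,3.4,0,0,0.0659,47
-31.2,-19.8,3.4,0,0,0.0659,47
-32.4,-17.7,3.4,0,0,0.0659,47
-33.5,-15.5,3.4,0,0,0.0659,47
-34.5,-13.3,3.5,0,0,0.0659,47
-35.3,-11.0,3.4,0,0,0.0659,47
-35.9,-8.7,3.5,0,0,0.0659,47
-36.4,-6.3,3.4,0,0,0.0659,47
-36.7,-3.9,3.5,0,0,0.0659,47
-36.9,-1.4,3.4,0,0,0.0659,47
-36.9,1.0,3.5,0,0,0.0659,47
-36.8,3.4,3.4,0,0,0.0659,47
-36.5,5.8,3.5,0,0,0.0659,47
-36.0,8.3,3.4,0,0,0.0659,47
-35.4,10.6,3.5,0,0,0.0659,47
-34.7,12.9,3.4,0,0,0.0659,47
-33.7,15.2,3.5,0,0,0.0659,47
```

Request:
drive_tool --plan '[-25, -27, 3.5, 0, 0, 0.066, 47, -27, -25.5, 3.5, 0, 0, 0.066, 47, -28, -24, 3.5, 0, 0, 0.066, 47, -30, -22, 3.5, 0, 0, 0.066, 47, -31, -20, 3.5, 0, 0, 0.066, 47]'

```text
clock: 0.57
tcp_pos: [0.278, 0.3287, 0.2008]
eef_rot: [-0.0, 0.361, 0.932, -0.0]
force: [1.0, -0.2, 0.3]
finger_gap: 0.0642
```

Request:
drive_tool --plan '[-32, -18, 3.5, 0, 0, 0.066, 47, -33.5, -15.5, 3.5, 0, 0, 0.066, 47, -34.5, -13, 3.5, 0, 0, 0.066, 47, -35, -11, 3.5, 0, 0, 0.066, 47, -36, -9, 3.5, 0, 0, 0.066, 47]'

```text
clock: 0.98
tcp_pos: [0.338, 0.1544, 0.1836]
eef_rot: [0.0, 0.51, 0.86, 0.0]
force: [1.0, 0.8, -0.0]
finger_gap: 0.0469
```

Request:
drive_tool --plan '[-36.5, -6, 3.5, 0, 0, 0.066, 47, -36.5, -4, 3.5, 0, 0, 0.066, 47, -37, -1.5, 3.5, 0, 0, 0.066, 47, -37, 1, 3.5, 0, 0, 0.066, 47, -37, 3.5, 3.5, 0, 0, 0.066, 47]'

```text
clock: 1.4
tcp_pos: [0.3986, -0.0206, 0.166]
eef_rot: [0.0, 0.644, 0.765, 0.0]
force: [0.6, 0.7, 0.0]
finger_gap: 0.0468
```

Request:
drive_tool --plan '[-36.5, 6, 3.5, 0, 0, 0.066, 47, -36, 8, 3.5, 0, 0, 0.066, 47, -35.5, 10.5, 3.5, 0, 0, 0.066, 47, -5, 13, 3.5, 0, 0, 0.066, 47, 0, 15, 3.5, 0, 0, 0.066, 47]'

```text
clock: 1.82
tcp_pos: [0.4625, -0.1323, 0.1482]
eef_rot: [-0.0, 0.762, 0.647, -0.0]
force: [0.9, 0.4, -0.4]
finger_gap: 0.0467
```

```bash
python3 - <<'E'
from h import *
import cv2,json
s=robot.get_state();print(s["tcp_pos"],s["eef_rot"],s["joint_velocities"].round(3))
im=robot.snapshot("wrist");s2=robot.get_state();print(s2["tcp_pos"])
cv2.imwrite("pics/w1.png",im[:,:,::-1]);np.savez("w1.npz",p=s["tcp_pos"],q=s["eef_rot"])
E
```

```text
[ 0.46252379 -0.13232923  0.14822443] [-1.03054822e-04  7.62189174e-01  6.47354331e-01 -1.52589842e-04] [ 0.151  0.356 -0.39   0.006  0.036  0.919]
[ 0.46458102 -0.13171284  0.1478726 ]
```

View pics/w1.png

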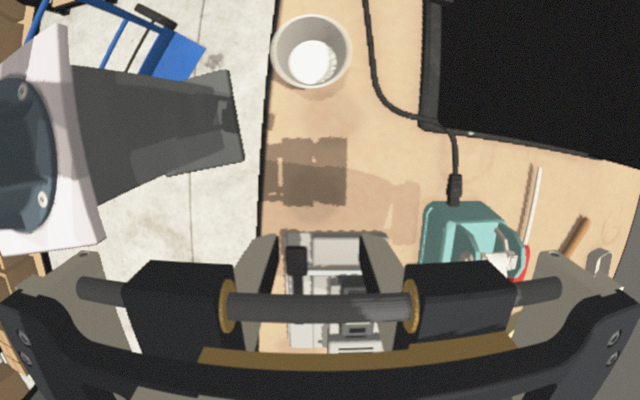

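```bash
python3 - <<'E'
from h import *
import cv2
s=robot.get_state();print(s["tcp_pos"],s["eef_rot"],s["joint_velocities"].round(3))
im=robot.snapshot("wrist");print(robot.get_state()["tcp_pos"])
np.savez("w2.npz",p=s["tcp_pos"],q=s["eef_rot"])
cv2.imwrite("pics/w2.png",im[:,:,::-1])
a=im[220:360,240:400,::-1];cv2.imwrite("pics/w2z.png",cv2.resize(a,None,fx=4,fy=4,interpolation=cv2.INTER_CUBIC))
E
```

```text
[ 0.46458102 -0.13171284  0.1478726 ] [2.62248598e-04 7.63418680e-01 6.45903861e-01 2.27813127e-04] [ 0.018 -0.043  0.057  0.002 -0.002 -0.167]
[ 0.46321301 -0.13081083  0.14801487]
```

View pics/w2z.png

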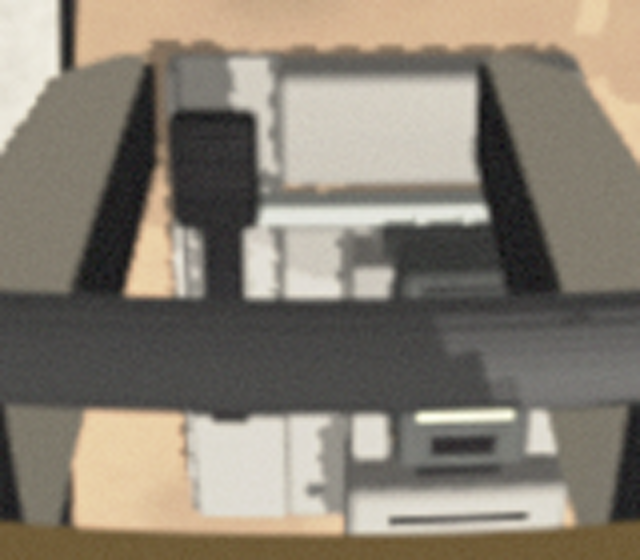

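```bash
cat > w.py <<'E'
from h import *
def wr(f,u,v,z):
    p=robot.camera_params("wrist");K=p["K"];T=p["mount"];s=np.load(f)
    a,b=u-K[0,2],v-K[1,2];r=np.hypot(a,b);th=r/K[0,0]
    d=np.array([a/r*np.sin(th),-b/r*np.sin(th),-np.cos(th)])
    q=s["q"];M=R.from_quat(q[[1,2,3,0]]).as_matrix()
    o=s["p"]+M@T[:3,3];d=M@T[:3,:3]@d
    return (o+d*(z-o[2])/d[2])*1e3
E
python3 - <<'E'
from w import *
from fit import fit
P=[(47,32),(47,-32),(85,-32),(85,32),(-68,32),(-68,-50),(-52,-65)]
W=[(509.3,-306.6),(445.9,-298.2),(442,-335.7),(505.4,-344.3),(527.8,-193),(445.6,-180.4),(432.2,-192.2)]
th,t,Rm,r=fit(P,W)
for n,x,y,z in [("padFL",172,118,.044),("padFR",253,118,.044),("padRL",178,222,.044),("padRR",255,222,.044),("deckFL",281,74,.018),("deckedge",480,74,.018),("toothF-L",285,207,.022),("toothF-R",485,207,.022)]:
    w=wr("w2.npz",240+x/4-.4,220+y/4-.4,z);print(n,w.round(1),(Rm.T@(w[:2]-t)).round(1))
E
```

```text
padFL [ 422.  -173.9   44. ] [-70.7 -75.7]
padFR [ 441.3 -176.9   44. ] [-70.7 -56.2]
padRL [ 417.5 -202.3   44. ] [-41.9 -75.9]
padRR [ 436.5 -205.2   44. ] [-42.  -56.6]
deckFL [ 447.3 -177.4   18. ] [-71.2 -50.2]
deckedge [ 498.3 -186.1   18. ] [-70.4   1.5]
toothF-L [ 442.  -214.1   22. ] [-34.1 -49.8]
toothF-R [ 494.8 -223.5   22. ] [-33.    3.8]
```

```bash
cat > d.py <<'E'
from w import *
from fit import fit
from plan import plan
P=[(47,32),(47,-32),(85,-32),(85,32),(-68,32),(-68,-50),(-52,-65)]
W=[(509.3,-306.6),(445.9,-298.2),(442,-335.7),(505.4,-344.3),(527.8,-193),(445.6,-180.4),(432.2,-192.2)]
th,t,Rm,r=fit(P,W)
def go(x,y,z,n):
    w=Rm@[x,y]+t;print(w);plan([w[0]/1e3,w[1]/1e3,z],np.degrees(th)+90,n,47)
E
python3 -c "
from d import *
go(-57,-35,.060,5)"
```

```text
[ 460.16140997 -193.73503072]
-12.5,1.4,17.6,0,0,-0.0008,47
-12.5,1.4,17.6,0,0,-0.0008,47
-12.5,1.4,17.6,0,0,-0.0008,47
-12.6,1.3,17.6,0,0,-0.0008,47
-12.5,1.3,17.6,0,0,-0.0008,47
```

Request:
drive_tool --plan '[-16, 1.5, 12, 0, 0, 0, 47, -16, 1.5, 20, 0, 0, 0, 47, -16, 1.5, 20, 0, 0, 0, 47, -14.5, 2, 20, 0, 0, 0, 47, 0, 0, 16, 0, 0, 0, 47]'

```text
clock: 2.33
tcp_pos: [0.4583, -0.1941, 0.0597]
eef_rot: [-0.0, 0.759, 0.651, -0.0]
force: [-0.7, 0.4, -0.1]
finger_gap: 0.0467
```

```bash
python3 - <<'E'
from d import *
import cv2
s=robot.get_state();print(s["tcp_pos"],s["eef_rot"],s["finger_gap"],s["force"])
im=robot.snapshot("wrist");im2=robot.snapshot("side");im3=robot.snapshot("top")
s=robot.get_state();p=s["tcp_pos"];print(p,"dock",Rm.T@(p[:2]*1e3-t))
np.savez("w3.npz",p=s["tcp_pos"],q=s["eef_rot"])
f=lambda i,n,k:cv2.imwrite(n,cv2.resize(i[:,:,::-1],None,fx=k,fy=k,interpolation=cv2.INTER_CUBIC))
f(im[200:360,220:420],"pics/w3.png",3);f(im2[170:270,250:370],"pics/s3.png",6);f(im3[140:240,270:390],"pics/t3.png",6)
E
```

```text
[ 0.45825161 -0.19414487  0.05966529] [-4.49995365e-05  7.59466313e-01  6.50546605e-01 -1.76378293e-04] 0.04665997811968741 [-0.66670427  0.37091963 -0.07294918]
[ 0.45800999 -0.19219555  0.06026376] dock [-58.19053012 -37.36247222]
```

View pics/w3.png

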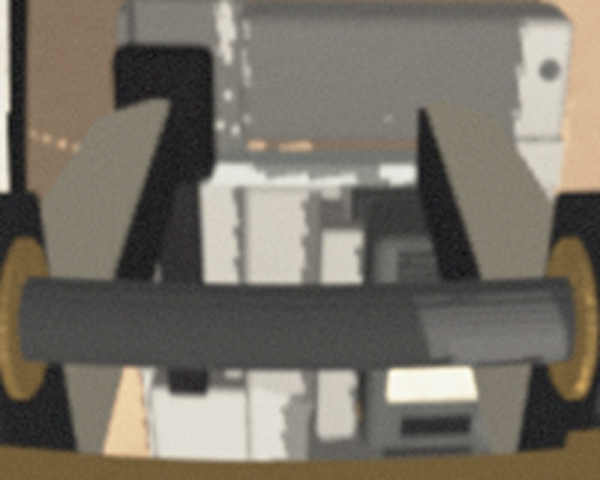

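View pics/s3.png

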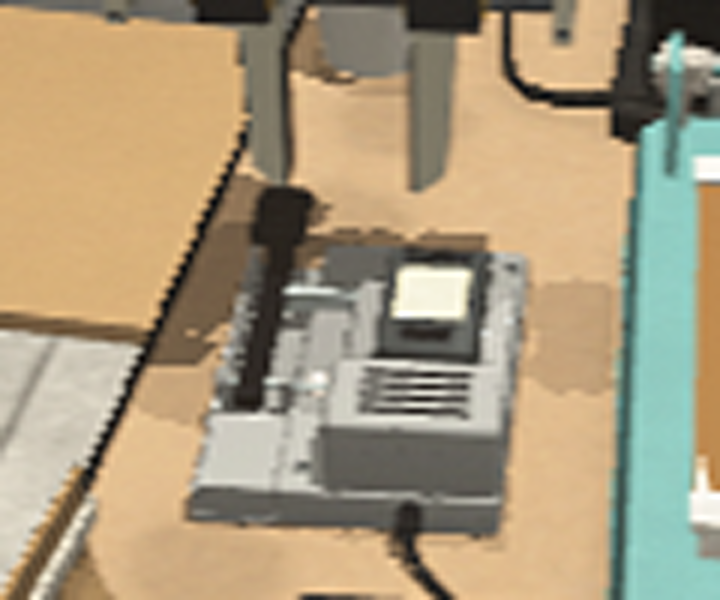

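Request:
drive_tool --plan '[0, 1.2, 5, 0, 0, 0, 47, 0, 1.2, 4, 0, 0, 0, 47, 0, 0, 3, 0, 0, 0, 47, 0, 0, 1, 0, 0, 0, 47, 0, 0, 0, 0, 0, 0, 47]'

```text
clock: 2.9
tcp_pos: [0.4614, -0.1931, 0.0477]
eef_rot: [-0.0, 0.76, 0.65, -0.0]
force: [0.0, -0.3, 0.2]
finger_gap: 0.0467
```

```bash
python3 - <<'E'
from d import *
import cv2
im=robot.snapshot("wrist");im2=robot.snapshot("side")
for i in range(2):
    s=robot.get_state();p=s["tcp_pos"];print(p,"dock",Rm.T@(p[:2]*1e3-t),s["force"])
f=lambda i,n,k:cv2.imwrite(n,cv2.resize(i[:,:,::-1],None,fx=k,fy=k,interpolation=cv2.INTER_CUBIC))
f(im[200:360,220:420],"pics/w4.png",3);f(im2[170:270,250:370],"pics/s4.png",6)
E
```

```text
[ 0.46150692 -0.19322851  0.047829  ] dock [-57.70729688 -33.74832757] [ 0.28683857  0.23965071 -0.41281432]
[ 0.46150692 -0.19322851  0.047829  ] dock [-57.70729688 -33.74832757] [ 0.28683857  0.23965071 -0.41281432]
```

View pics/w4.png

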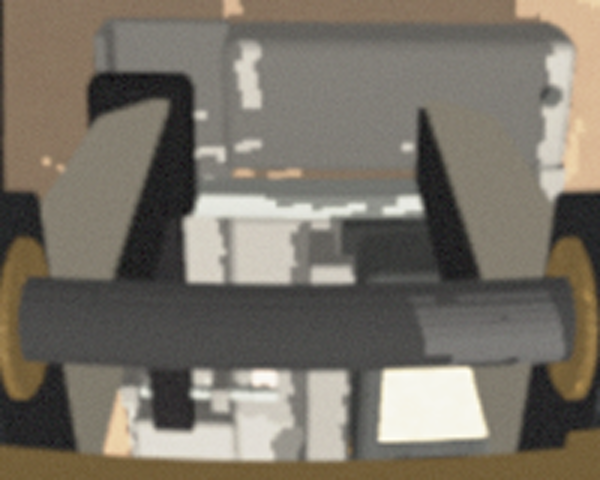

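View pics/s4.png

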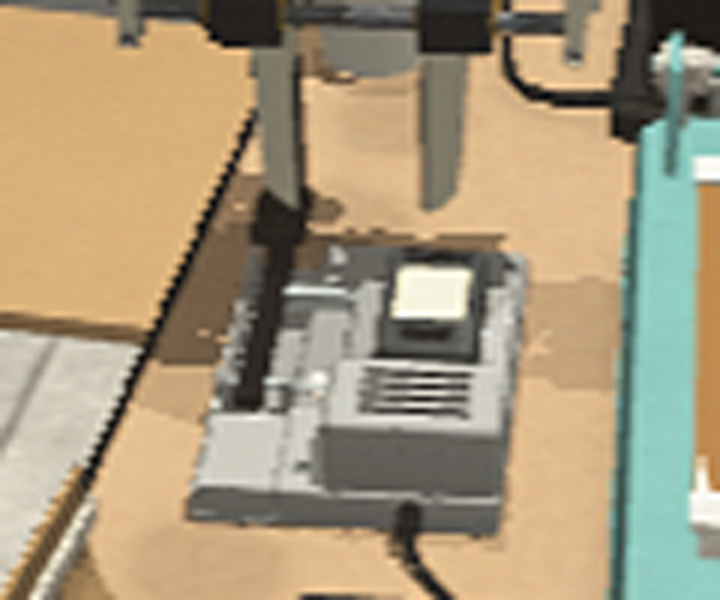

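Request:
drive_tool --plan '[0, 0, 3, 0, 0, 0, 47, 0, 0, 3, 0, 0, 0, 47, 0, 0, 3, 0, 0, 0, 47, 0, 0, 3, 0, 0, 0, 47, 0, 0, 0, 0, 0, 0, 47]'

```text
clock: 3.42
tcp_pos: [0.4615, -0.1929, 0.0352]
eef_rot: [-0.0, 0.76, 0.65, 0.0]
force: [1.7, 4.6, 3.5]
finger_gap: 0.0471
```

```bash
cat > look.py <<'E'
from d import *
import cv2,sys
k=sys.argv[1]
im=robot.snapshot("wrist");im2=robot.snapshot("side");im3=robot.snapshot("top")
s=robot.get_state();p=s["tcp_pos"];print(p,"dock",Rm.T@(p[:2]*1e3-t),s["force"],s["finger_gap"],s["clock"])
f=lambda i,n,k:cv2.imwrite(n,cv2.resize(i[:,:,::-1],None,fx=k,fy=k,interpolation=cv2.INTER_CUBIC))
f(im[200:360,220:420],f"pics/w{k}.png",3);f(im2[170:270,250:370],f"pics/s{k}.png",6);f(im3[140:240,270:390],f"pics/t{k}.png",6)
E
python3 look.py 5
```

```text
[ 0.46155059 -0.19294868  0.03550949] dock [-57.99051969 -33.74817928] [2.10898816 4.59465923 3.24490269] 0.04739558822463916 3.5667
```

View pics/w5.png

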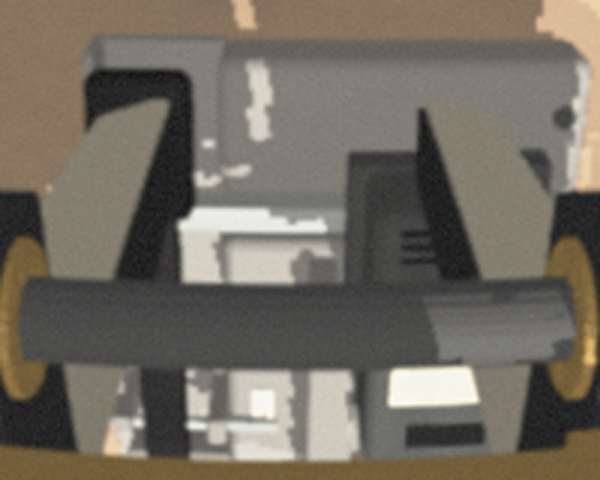

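View pics/s5.png

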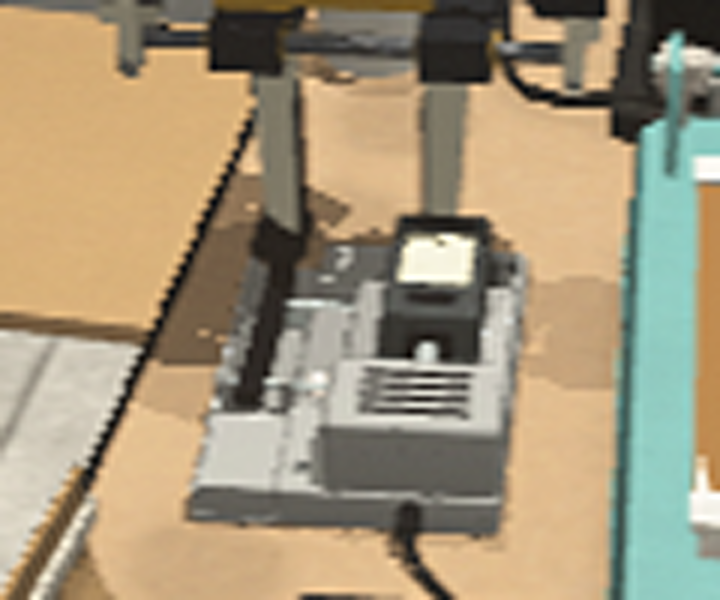

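Request:
drive_tool --plan '[0, 0, 0.8, 0, 0, 0, 47, 0, 0, 0.8, 0, 0, 0, 47, 0, 0, 0.4, 0, 0, 0, 47, 0, 0, 0, 0, 0, 0, 47, 0, 0, 0, 0, 0, 0, 47]'

```text
clock: 3.98
tcp_pos: [0.4616, -0.1928, 0.0337]
eef_rot: [-0.0, 0.76, 0.65, 0.0]
force: [1.3, 6.8, 5.8]
finger_gap: 0.0467
```

Request:
drive_tool --plan '[0, 0, 0.5, 0, 0, 0, 47, 0, 0, 0.5, 0, 0, 0, 47, 0, 0, 0, 0, 0, 0, 47, 0, 0, 0, 0, 0, 0, 47, 0, 0, 0, 0, 0, 0, 47]'

```text
clock: 4.4
tcp_pos: [0.4617, -0.1927, 0.0332]
eef_rot: [-0.0, 0.76, 0.65, 0.0]
force: [0.9, 8.2, 13.6]
finger_gap: 0.0471
```

```bash
python3 look.py 6; python3 - <<'E'
from h import *
for i in range(1):print(robot.get_state()["force"])
E
```

```text
[ 0.46174091 -0.19274807  0.03317201] dock [-58.21799743 -33.59096019] [ 0.81184274  7.93712217 13.80733342] 0.046864876426679206 4.55
[ 0.81184274  7.93712217 13.80733342]
```

View pics/w6.png

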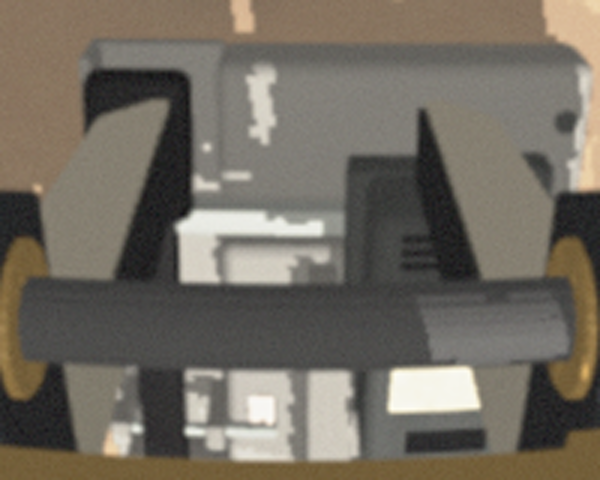

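View pics/t6.png

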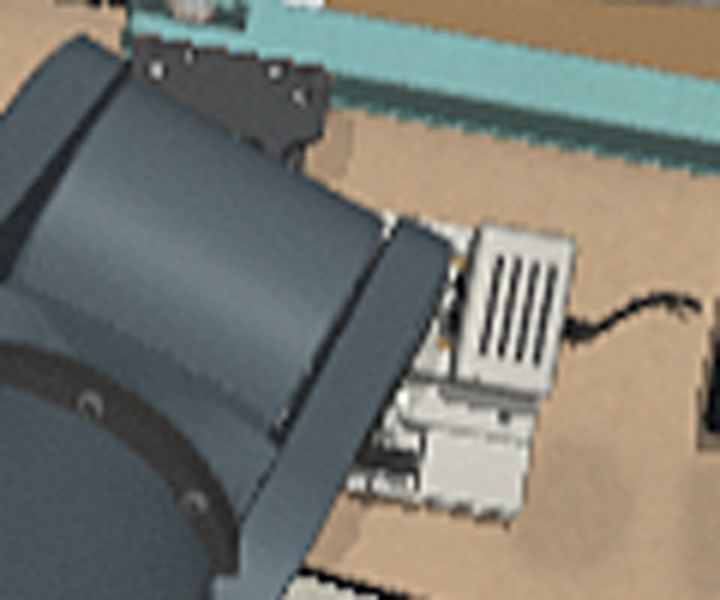

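View pics/s6.png

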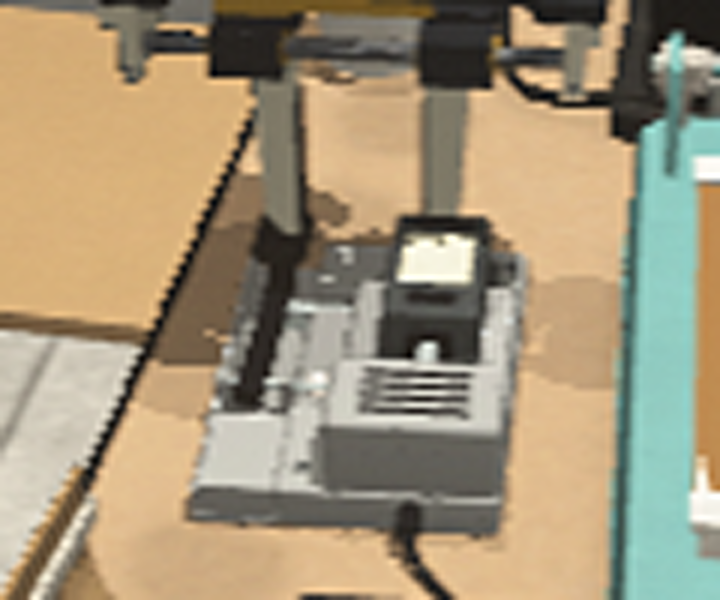

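```bash
python3 - <<'E'
from d import *
s=robot.get_state();np.savez("w6.npz",p=s["tcp_pos"],q=s["eef_rot"])
for n,x,y,z in [("packtopFL",350,157,.048),("deckF",300,65,.018),("padF",130,72,.033),("tooth",250,212,.022)]:
    w=wr("w6.npz",220+x/3-.3,200+y/3-.3,z);print(n,(Rm.T@(w[:2]-t)).round(1))
E
```

```text
packtopFL [-63.2 -24.4]
deckF [-70.  -33.3]
padF [-73.8 -66. ]
tooth [-37.6 -44.1]
```

```bash
python3 - <<'E'
from d import *
for n,x,y in [("a",350,157),("b",367,172),("c",372,215),("labelfront",395,370),("labelback",392,412)]:
  for z in (.02,.03,.048):
    w=wr("w6.npz",220+x/3-.3,200+y/3-.3,z);print(n,z,(Rm.T@(w[:2]-t)).round(1))
# side view label corners/top front edge
for x,y in [(398,218),(488,218),(440,238),(435,282)]:
    w=onz("side",250+x/6-.4,170+y/6-.4,.048)*1e3;print("side",(Rm.T@(w[:2]-t)).round(1))
E
python3 - <<'E'
import cv2
a=cv2.imread("pics/w6.png")[120:300,280:580];cv2.imwrite("pics/w6z.png",cv2.resize(a,None,fx=2.6,fy=2.6,interpolation=cv2.INTER_CUBIC))
E
```

```text
a 0.02 [-49.8 -22.7]
a 0.03 [-54.6 -23.3]
a 0.048 [-63.2 -24.4]
b 0.02 [-46.2 -19. ]
b 0.03 [-51.2 -19.8]
b 0.048 [-60.1 -21.3]
c 0.02 [-35.6 -17.5]
c 0.03 [-41.2 -18.5]
c 0.048 [-51.2 -20.1]
labelfront 0.02 [  8.1 -10.4]
labelfront 0.03 [  0.1 -11.7]
labelfront 0.048 [-14.3 -14. ]
labelback 0.02 [ 21.9 -10.4]
labelback 0.03 [ 13.1 -11.7]
labelback 0.048 [ -2.7 -14. ]
side [-40.7 -17.9]
side [-43.4  16.9]
side [-28.5  -0.5]
side [ 0.4 -0.1]
```

View pics/w6z.png

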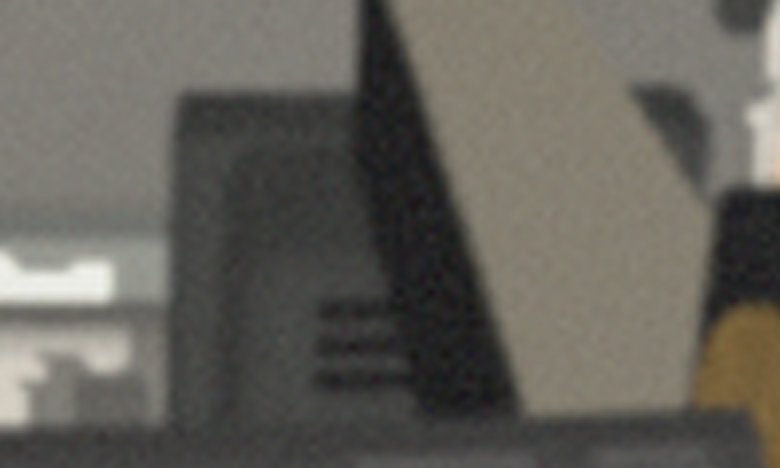

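```bash
python3 - <<'E'
from plant import robot
print(robot.close_job()); s=robot.get_state();print(s["clock"],s["tcp_pos"],s["force"])
E
```

```text
the job is handed in; nothing more can be done
None
the job is handed in; nothing more can be done
```

The job is handed in at about 4.6 s. One fingertip pressed the release key down, and the other finger, already standing in the pack's path, caught the pack as the spring shot it out. Nothing was grasped or lifted, and the arm made no unexpected contact with anything else.

Last checks:
- **Key:** the tip is at z = 33.2 mm, where fully down is about 33 mm. The upward force on the wrist rose to about 13.8 N, so the key is on its end stop.
- **Pack:** it rests against the finger with a steady push of about 8 N along the dock's -x. From the wrist camera its foot front is at x ≈ -50 mm. That is past the latch tooth (-32 mm) and about 18 mm short of the front edge (-68 mm).
- **Disagreements:** the side view put the pack's top front edge at about x = -42 mm, roughly 8 mm from the wrist figure. The wrist and top views differed by 2 to 3 mm on the dock's position. All of these still leave the pack between the latch and the edge.
- **Not checked:** I did not photograph the cup and tamper again after the catch. The arm passed well above them.

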